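Load the revolving tile display

TASK

Set out the exhibition: take each ribbed tile in the transport tray (two or three are there) by pressing one end so that the other tilts up, and lay it face up and flat in the bay of the revolving case that has as many brass dots as the tile has ribs, turning the deck by its crank to bring that bay to the open side. When all tiles are in, leave every rocker of the tray pressed level again and the deck turned so that the blank block closes the open side. Leave the bowl and the vase where they are.

Things in the scene. Friction and masses are not known exactly. Their poses are not given: they have to be found in the camera images.
- tile_1: Flat white ceramic tile with one raised blue rib across the middle of its face; 120 (own x) x 54 (own y) x 10 mm thick, about 150 g, ribs 6 wide (16 apart), 40 long and 3 high. Origin: centre of the underside; z out of the ribbed face. Starts level in one of the three nests of the tray, its long axis along the tray's x; may be absent.
- tile_2: Flat white ceramic tile with two raised blue ribs across the middle of its face; 120 (own x) x 54 (own y) x 10 mm thick, about 150 g, ribs 6 wide (16 apart), 40 long and 3 high. Origin: centre of the underside; z out of the ribbed face. Starts level in one of the three nests of the tray, its long axis along the tray's x; may be absent.
- tile_3: Flat white ceramic tile with three raised blue ribs across the middle of its face; 120 (own x) x 54 (own y) x 10 mm thick, about 150 g, ribs 6 wide (16 apart), 40 long and 3 high. Origin: centre of the underside; z out of the ribbed face. Starts level in one of the three nests of the tray, its long axis along the tray's x; may be absent.
- tray: Fixed plywood transport tray, 164 (x) x 254 (y) x 40 mm high; origin: centre of the underside, z up. Three pockets, each 124 (x) x 58 (y), centred at x = 0, y = -78, 0 and +78 mm, 2 mm wider than a tile all round: no room for fingers. In each is a wooden rocker under the tile. A level tile's underside is at height 30, its face flush with the tray's top.
- nest_0 (a point): Fixed centre of the pocket at tray y = -78 mm, at height 30 mm (underside of a level tile); axes as the tray's. Press the tile near its -x end (about 5 N, down up to 15 mm): its +x end rises up to 26 mm and stays up when let go, to be gripped by its long sides near that end.
- rocker_0 (a joint): Tilt of the rocker in nest 0, rad: 0 level, 0.35 fully tipped, +x end up; stiff, stays where left. A 114 x 52 x 5 mm plate from tray x = -57 to +57, its hinge across at tray x = -15, height 30 (its upper face). To level it when empty, press its raised end down to the stop (upper face at height 30).
- nest_1 (a point): Fixed centre of the pocket at tray y = 0 mm, at height 30 mm (underside of a level tile); axes as the tray's. Press the tile near its -x end (about 5 N, down up to 15 mm): its +x end rises up to 26 mm and stays up when let go, to be gripped by its long sides near that end.
- rocker_1 (a joint): Tilt of the rocker in nest 1, rad: 0 level, 0.35 fully tipped, +x end up; stiff, stays where left. A 114 x 52 x 5 mm plate from tray x = -57 to +57, its hinge across at tray x = -15, height 30 (its upper face). To level it when empty, press its raised end down to the stop (upper face at height 30).
- nest_2 (a point): Fixed centre of the pocket at tray y = 78 mm, at height 30 mm (underside of a level tile); axes as the tray's. Press the tile near its -x end (about 5 N, down up to 15 mm): its +x end rises up to 26 mm and stays up when let go, to be gripped by its long sides near that end.
- rocker_2 (a joint): Tilt of the rocker in nest 2, rad: 0 level, 0.35 fully tipped, +x end up; stiff, stays where left. A 114 x 52 x 5 mm plate from tray x = -57 to +57, its hinge across at tray x = -15, height 30 (its upper face). To level it when empty, press its raised end down to the stop (upper face at height 30).
- case: Fixed revolving display case, round grey foot and clear cover; origin: centre of the underside on the turning axis, z up. Its open side (the gate) looks along its own -x. The cover (roof at height 60 to 64, side and back walls at 170 to 174 from the axis) covers all that lies at own x > -30 mm. A round wooden deck (radius 165, upper face at height 34) turns inside.
- deck (a joint): Angle of the deck about the vertical axis, rad, counter-clockwise from above, no stops, stays where it is left (about 1.5 N at the crank post to turn). At 0 the blank is at the gate; at -1.571 bay 1, at 3.142 bay 2, at +1.571 bay 3 is at the gate (whole turns added or taken away make no difference).
- bay_1 (a point): Bay of the deck marked by one flat brass dot at its outer rim: centre of its floor (the deck's upper face), 105 mm from the turning axis, z up; turns with the deck. The bay is 128 mm long (crosswise to the radius) by 62 mm, with 5 mm high walls at its ends and, 14 mm long, at its corners; its long sides are open between, for fingers.
- bay_2 (a point): Bay of the deck marked by two flat brass dots at its outer rim: centre of its floor (the deck's upper face), 105 mm from the turning axis, z up; turns with the deck. The bay is 128 mm long (crosswise to the radius) by 62 mm, with 5 mm high walls at its ends and, 14 mm long, at its corners; its long sides are open between, for fingers.
- bay_3 (a point): Bay of the deck marked by three flat brass dots at its outer rim: centre of its floor (the deck's upper face), 105 mm from the turning axis, z up; turns with the deck. The bay is 128 mm long (crosswise to the radius) by 62 mm, with 5 mm high walls at its ends and, 14 mm long, at its corners; its long sides are open between, for fingers.
- blank (a point): Point on the deck's face under the blank, a solid wooden block 120 (crosswise) x 62 x 22 mm (top at height 56) in the fourth place, 105 mm from the turning axis.
- gate (a point): Fixed point of the case: centre of the loading place in the open side, 105 mm from the axis along the case's -x, at the height of the deck's face (34 mm).
- crank (a point): Top of the black upright crank post (18 mm diameter, free 38 mm from height 76 to 114) that turns the deck; 70 mm from the axis, on the same side as the blank; its steel arm lies over the clear roof, at height 68 to 76.
- bowl: Bystander: blue bowl, 110 mm across, 50 high; origin under its centre.
- vase: Bystander: terracotta vase, 84 mm across, 110 high; origin under its centre.
Mind the look-alikes: they are no part of the job. Leave any red or turquoise look-alike of the tile_2 alone.

How it is judged:
On the way, in this order (a step that is already met when the one before it is completed fails the run):
1. a tile is tilted up in its nest (value of joint any of rocker_0, rocker_1, rocker_2 above 0.2 rad), for 0.1 s.
2. every tile lies face up in the bay with as many dots as it has ribs (horizontal distance between tile_1 and bay_1 below 0.01 m and z of tile_1 in the frame of bay_1 between -0.004 and 0.004 m and angle between each of tile_1, tile_2, tile_3's own z axis and vertical below 0.08 rad and linear speed of each of tile_1, tile_2, tile_3 below 0.02 m/s and horizontal distance between tile_2 and bay_2 below 0.01 m and z of tile_2 in the frame of bay_2 between -0.004 and 0.004 m and horizontal distance between tile_3 and bay_3 below 0.01 m and z of tile_3 in the frame of bay_3 between -0.004 and 0.004 m), for 0.2 s.
At the end, for the whole second after the job is handed in: Every tile present lies face up and flat (within 0.08 rad) on the floor of its own bay, within 10 mm of its centre, at rest; the blank stands within 15 mm of the gate; all three rockers are level within 0.08 rad (all of step 2 and horizontal distance between blank and gate below 0.015 m and value of joint each of rocker_0, rocker_1, rocker_2 below 0.08 rad); the robot touches nothing.
It fails at once if the bowl is moved more than 30 mm (distance of bowl from where it was at the start of the episode above 0.03 m).
It fails at once if the vase is moved more than 30 mm (distance of vase from where it was at the start of the episode above 0.03 m).
Of tile_1, tile_2, tile_3 only 2 to 3 are there at a start; the rules pass over those that are not, and their reading is None.
Once in a run the grip may slacken for a moment while it holds something.
It also fails if it takes over 210 s, if anything falls off the work surface, if the arm or the gripper's body presses on something with over 40 N, if the wrist force passes 120 N, or if a joint passes its speed limit or range.

ROBOT

A 6-joint arm with a two-finger parallel gripper is mounted at the origin on the work surface. World frame = base frame: x ahead of the robot, y to its left, z up, the work surface at z = 0. Lengths are in m, angles in rad, forces in N, time in s.
With the tool pointing down it reaches from about 0.275 to 0.75 m from the base axis. Payload 10.2 kg.
Tool frame: the origin (TCP) lies on the centre line of the jaws, within the pads' length; the fingertips stand 19 mm ahead of it and the grasp point (between the pads) is the TCP; z points along the fingers, y is the line along which they close (so a half turn about z gives the same grasp; the last joint's range is limited). The gripper opens to 88 mm and grips with 3 to 60 N. Pads are 18 mm wide; open, the fingers measure 123 mm over their backs; the gripper's body (75 mm by 187 mm) begins 45 mm behind the grasp point.
Start: joints at [1.048, 0.313, 1.498, -0, 1.331, -0.223], TCP at [0.155, 0.502, 0.258] pointing down, gripper open.
Joint ranges: [-2.94, 2.94], [-0.97, 2.17], [0.19, 2.56], [-1.23, 4.37], [0.02, 3.11], [-2.88, 2.88]. Speed limits (rad/s): [2.39, 2.39, 3.01, 3.14, 3.14, 3.14].

INTERFACE

Orientations are given as a rotation vector (axis times angle).
In Python, from rig import arm, get_state, viewer, hand_in, spotter gives the robot as it stands. Calls block until the motion is done:
- arm.move_ptp(position, orientation): joint-space move of the TCP to a pose.
- arm.move_linear(position, orientation=None, vel=0.15, force_limit=None): straight line of the TCP; orientation=None keeps the orientation; vel is the mean speed in m/s. With force_limit (N) it stops when the force on the tool has changed by that much, and returns True; else False.
- arm.movej(angles): joint-space move.
- arm.command_gripper(opening): opening from 0.0 (shut) to 1.0 (fully open); the grip force is fixed at half the most; returns when the fingers have stopped.
- arm.wait(seconds).
- arm.inverse_kinematics(position, orientation): joint angles nearest the present ones, or None.
- get_state(): the state.
- viewer.camera(name): name is "scene" or "top" or "wrist"; returns (picture, depth): 384x512x3 uint8, blue, green, red; 384x512 float32, m along the optical axis (not along the pixel's ray), 0 where there is no reading.
- viewer.camera_info(name): a dict with "K" (3x3 intrinsics, pixels), "D" ([k1, k2, p1, p2, k3] as OpenCV has them; the pictures are not rectified), "R" (3x3) and "t" (3): a world point X has camera coordinates R X + t. Camera axes: x right, y down, z forward; pixel columns grow to the right and rows downward; lengths in m; the calibration is good to about 2 mm. A picture is of the moment at which its call begins: read the wrist's pose just before it. camera_info takes no time and is no camera call; for the wrist camera it gives the pose at the moment of the call.
A pose or a line that the arm cannot do raises arm.Unreachable and nothing moves.
- hand_in(): hands the job in; it is judged then, once.
Trained networks look in the newest picture that a camera, given by its name, has taken for a name from the list of things; names that differ only in an ending like _2 or _b are one class to them, and where a whole thing is asked for, a point or a joint stands for the part that bears it (a point fixed in the world has none). Each returns a list of dicts, best first, with "p" (0 to 1); they miss things now and then, are a little off and sometimes report something else, mostly with a low value. They report only what shows in the picture. A call takes as long as a camera call. They do not tell look-alikes from the thing itself.
- spotter.recognise(camera, name): "location" ([x, y, z] in m, in world coordinates, good to about 4 mm: the middle of the surface that is visible of it).
- spotter.regions_of(camera, name): "pixels" (384x512 bool, what is visible of it).
- spotter.spot_point(camera, name): "location" ([x, y, z] in m, in world coordinates, good to about 4 mm: a listed point, or the origin of a listed thing).
The state is a dict: "time": time; "q": joint angles; "qvel": joint speeds; "effort": joint torques, N m; "ee_pos": TCP position; "tool_rot": TCP orientation; "force": force on the tool from outside, world axes, zero at the start; "wrist_torque": the same for the moment, N m; "finger_gap": opening from 0.0 (shut) to 1.0 (fully open); "grip_force": force on a finger pad.
Only numpy, scipy, OpenCV 4.12 (cv2) and the standard library are available. Lean on these libraries where they do the work, as an engineer would, in place of code of your own. Each camera call takes 0.05 s, during which the arm holds its last target. There are 200 camera calls.

## Working session

There is one attempt and no reset: what is moved stays moved. The work goes in short steps, each a Python script; the robot and the scene stay as the last script left them, time stands still between calls to the robot, and variables do not carry over. Pictures are saved under pics/ and viewed, at most 14 in all, crops included, and the job is handed in when it is done.

```bash
ls; mkdir -p pics; python3 - <<'E'
from rig import arm,get_state,viewer,spotter
import cv2,numpy as np
for c in ["top","scene"]:
    p,d=viewer.camera(c); cv2.imwrite(f"pics/{c}0.png",p); np.save(f"{c}0.npy",d)
    i=viewer.camera_info(c); print(c,i["K"],i["D"],i["R"],i["t"])
for n in ["tray","nest_0","nest_1","nest_2","case","gate","crank","blank","bay_1","tile_1","bowl","vase"]:
    print(n,[(round(r["p"],2),np.round(r["location"],3)) for r in spotter.spot_point("top",n)])
print(get_state())
E
```

```text
pics
top [[499.48559315   0.         254.91043013]
 [  0.         499.48559315 188.94428063]
 [  0.           0.           1.        ]] [0.05378389 0.         0.         0.         0.        ] [[-0.02622663 -0.99941609 -0.02190092]
 [-0.99540735  0.02812664 -0.09150462]
 [ 0.09206719  0.01940048 -0.99556379]] [0.0462783  0.55673037 1.23391308]
scene [[459.52718192   0.         258.14426752]
 [  0.         459.52718192 190.76512353]
 [  0.           0.           1.        ]] [-0.18662948  0.          0.          0.          0.        ] [[-0.83086585  0.55618662  0.01784309]
 [ 0.3764453   0.58539322 -0.71805551]
 [-0.40981809 -0.58989085 -0.69575708]] [ 0.46162018 -0.14606676  1.33847073]
tray [(0.68, array([ 0.501, -0.227, -0.003]))]
nest_0 [(0.94, array([ 0.495, -0.144,  0.03 ])), (0.66, array([ 0.506, -0.302,  0.037])), (0.59, array([ 0.501, -0.222,  0.029]))]
nest_1 [(0.94, array([ 0.495, -0.144,  0.03 ])), (0.66, array([ 0.506, -0.302,  0.037])), (0.59, array([ 0.501, -0.222,  0.029]))]
nest_2 [(0.94, array([ 0.495, -0.144,  0.03 ])), (0.66, array([ 0.506, -0.302,  0.037])), (0.5
[... 462 characters left out ...]
rray([ 0.808, -0.09 , -0.002]))]
{'time': 0.7, 'q': array([ 1.04761237e+00,  3.12907841e-01,  1.49768296e+00,  1.59567922e-05,
        1.33103634e+00, -2.23405628e-01]), 'qvel': array([-0.00141834,  0.00085213,  0.00072367,  0.00116519,  0.00086602,
        0.00082612]), 'effort': array([ 8.29733763e-04, -4.02063596e+01, -2.52388680e+01,  6.94756885e-02,
        3.20794748e-02, -2.49122996e-05]), 'ee_pos': array([0.15505053, 0.50158722, 0.25772258]), 'tool_rot': array([-4.69131293e-01, -3.10634037e+00,  4.15693154e-05]), 'force': array([ 0.66355252, -0.31163559, -0.00153427]), 'wrist_torque': array([ 0.01251223, -0.01669217,  0.0024078 ]), 'grip_force': 0.0, 'finger_gap': 0.9976101152633295}
```

```bash
python3 - <<'E'
import cv2
p=cv2.imread("pics/top0.png"); cv2.imwrite("pics/top0b.png",cv2.resize(p,(800,600),interpolation=cv2.INTER_CUBIC))
E
```

```text
(no output)
```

View pics/top0b.png

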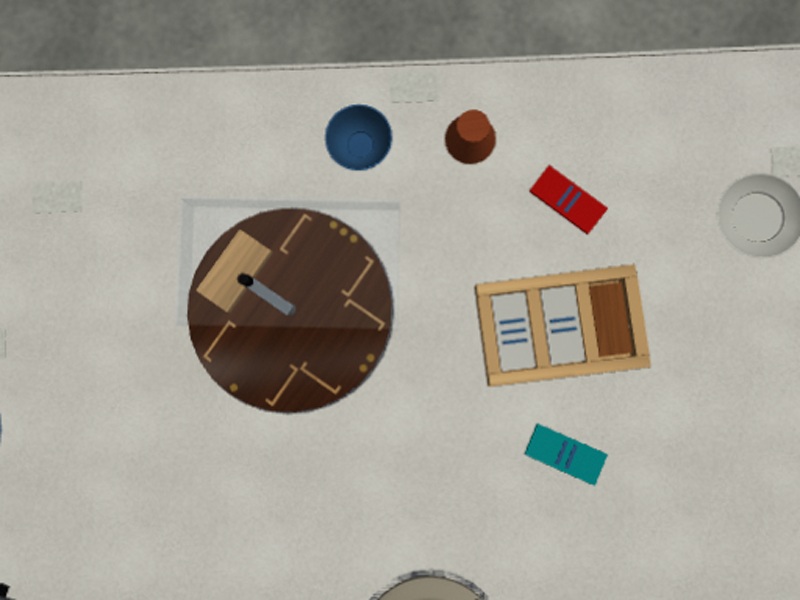

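Two-rib tile at (563,325) and three-rib at (513,330) in the tray; third pocket empty (612,318). Look-alikes: red (568,199) and turquoise (566,455), both off the tray, so left alone. Dots: one at (233,387), two at (366,362), three at (343,231). Now close-ups from the wrist.

```bash
cat > h.py <<'E'
from rig import arm,get_state,viewer,spotter,hand_in
import cv2,numpy as np
from scipy.spatial.transform import Rotation as Ro
def rv(psi,pitch=0.,ax=None):
    """tool down, closing line (tool y) at world angle psi; then tilt 'pitch' about world axis ax"""
    y=np.array([np.cos(psi),np.sin(psi),0]);z=np.array([0,0,-1.]);x=np.cross(y,z)
    R=Ro.from_matrix(np.c_[x,y,z])
    if ax is not None: R=Ro.from_rotvec(pitch*np.array(ax))*R
    return R.as_rotvec()
def to_world(px,z,i):
    """pixels -> world on plane height z"""
    u=cv2.undistortPoints(np.array(px,float).reshape(-1,1,2),np.array(i["K"]),np.array(i["D"])).reshape(-1,2)
    d=np.c_[u,np.ones(len(u))]@np.array(i["R"]); c=-np.array(i["R"]).T@np.array(i["t"])
    return c+d*((z-c[2])/d[:,2])[:,None]
def to_px(X,i):
    return cv2.projectPoints(np.array(X,float).reshape(-1,3),cv2.Rodrigues(np.array(i["R"]))[0],np.array(i["t"]),np.array(i["K"]),np.array(i["D"]))[0].reshape(-1,2)
E
python3 - <<'E'
from h import *
for k,(pos,psi) in enumerate([((0.42,0.2,0.36),1.57),((0.45,-0.22,0.36),1.57)]):
    arm.move_ptp(pos,rv(psi)); arm.wait(0.3); i=viewer.camera_info("wrist"); p,d=viewer.camera("wrist")
    cv2.imwrite(f"pics/w{k}.png",p); np.savez(f"w{k}.npz",d=d,**{a:np.array(b) for a,b in i.items()})
    c=-np.array(i["R"]).T@i["t"]; print(get_state()["q"],c,np.array(i["R"])[2])
    print([(round(r["p"],2),np.round(r["location"],3)) for n in ["case","crank","bay_1","tile_1","tray"] for r in spotter.spot_point("wrist",n)])
cv2.imwrite("pics/w01.png",cv2.resize(np.vstack([cv2.imread("pics/w0.png"),cv2.imread("pics/w1.png")]),(400,600)))
E
```

```text
[ 1.92314399e-01  1.23235824e-01  1.47039134e+00  1.96399711e-05
  1.54807794e+00 -1.37816720e+00] [0.34607166 0.20086792 0.48752473] [ 2.85179877e-01 -1.80040982e-04 -9.58473998e-01]
[(0.8, array([0.544, 0.212, 0.001])), (0.77, array([0.586, 0.262, 0.113])), (0.9, array([0.455, 0.273, 0.036])), (0.55, array([0.477, 0.125, 0.032])), (0.81, array([ 0.491, -0.146,  0.028])), (0.82, array([ 0.503, -0.223,  0.001]))]
[-6.88398184e-01  2.06472290e-01  1.37181402e+00 -2.09793896e-05
  1.56324576e+00 -2.25896414e+00] [ 0.37634426 -0.21905406  0.48764377] [ 2.85423974e-01 -1.72151614e-04 -9.58401338e-01]
[(0.81, array([ 0.54 ,  0.21 , -0.001])), (0.73, array([0.476, 0.122, 0.033])), (0.7, array([ 0.295, -0.224, -0.   ])), (0.62, array([ 0.494, -0.144,  0.032])), (0.57, array([ 0.71 , -0.248,  0.004])), (0.29, array([0.54 , 0.212, 0.   ]))]
```

View pics/w0.png

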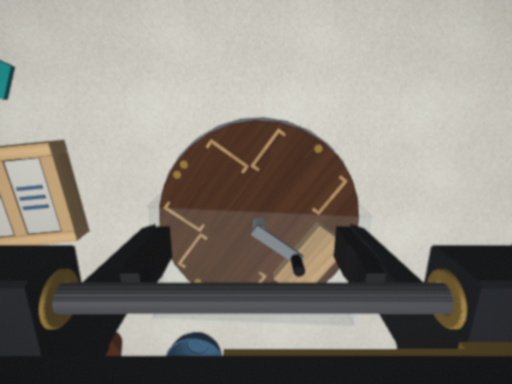

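View pics/w1.png

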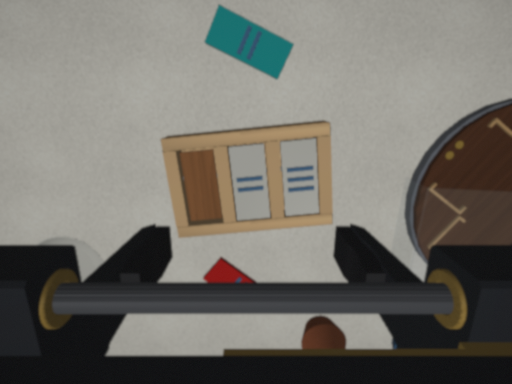

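w0 shows the deck (dots at (318,149) one; (181,169) two); w1 confirms tiles 2 (250,182) and 3 (300,177) in the tray, the empty nest at (202,186), and turquoise (248,42) and red (230,270) look-alikes outside it. Next I measure these points.

```bash
python3 - <<'E'
from h import *
def info(k): 
    if k=="top": return viewer.camera_info("top"),cv2.imread("pics/top0.png"),np.load("top0.npy")
    f=np.load(k+".npz"); return f,cv2.imread(f"pics/{k}.png"),f["d"]
for k in ["top","w1","w0"]:
    i,p,d=info(k); hsv=cv2.cvtColor(p,cv2.COLOR_BGR2HSV).astype(int)
    g=np.array([to_world([[u,v]],0.04,i)[0] for v in range(0,384,1) for u in range(0,512,1)]).reshape(384,512,3) if False else None
    uu,vv=np.meshgrid(np.arange(512),np.arange(384)); W=to_world(np.c_[uu.ravel(),vv.ravel()],0.04,i).reshape(384,512,3)
    wood=(hsv[...,1]>70)&(hsv[...,0]>8)&(hsv[...,0]<25)&(hsv[...,2]>130)
    tr=(np.hypot(W[...,0]-.5,W[...,1]+.223)<.17)
    if k!="w0":
        m=(wood&tr).astype(np.uint8); c=max(cv2.findContours(m,0,1)[0],key=cv2.contourArea)
        r=cv2.minAreaRect(W[c[:,0,1],c[:,0,0],:2].astype(np.float32)); print(k,"tray",r)
        inner=cv2.drawContours(np.zeros_like(m),[c],-1,1,-1)
        wh=((hsv[...,1]<40)&(hsv[...,2]>120)|((hsv[...,0]>95)&(hsv[...,0]<125)))&(inner>0)
        wh=cv2.morphologyEx(wh.astype(np.uint8),cv2.MORPH_CLOSE,np.ones((5,5)))
        for c in cv2.findContours(wh,0,1)[0]:
            if cv2.contourArea(c)>150: print("  tile",cv2.minAreaRect(W[c[:,0,1],c[:,0,0],:2].astype(np.float32)))
    # dots
    W34=to_world(np.c_[uu.ravel(),vv.ravel()],0.035,i).reshape(384,512,3)
    br=(hsv[...,1]>110)&(hsv[...,0]>15)&(hsv[...,0]<28)&(hsv[...,2]>85)
    R=np.hypot(W34[...,0]-.54,W34[...,1]-.212); m=(br&(R>.125)&(R<.17)).astype(np.uint8)
    n,_,st,ce=cv2.connectedComponentsWithStats(m)
    for s,cc in zip(st[1:],ce[1:]):
        if s[4]>8: w=to_world([cc],.035,i)[0]; print("  dot",cc.round(1),s[4],w.round(4))
    # deck outline: dark
    dk=((hsv[...,2]<110)&(hsv[...,1]>60)&(R<.185)&(W34[...,0]<.505)).astype(np.uint8)
    if k!="w1":
        c=max(cv2.findContours(dk,0,1)[0],key=cv2.contourArea)[:,0]; q=W34[c[:,1],c[:,0],:2]; q=q[q[:,0]<.49]
        s=np.linalg.lstsq(np.c_[2*q,np.ones(len(q))],(q**2).sum(1),rcond=None)[0]; print("  deck fit",s[:2],np.sqrt(s[2]+s[:2]@s[:2]))
    # empty pocket heights along tray x
    if k!="w0":
        cam=-np.array(i["R"]).T@np.array(i["t"])
        for t in (-55,-40,-15,15,40,55):
            X=[.506+t*.001*.99,-.299+t*.001*.13*0-.0,.03]; u=to_px(X,i)[0].round().astype(int); z=d[u[1],u[0]]
            und=cv2.undistortPoints(np.array([[u.astype(float)]]),np.array(i["K"]),np.array(i["D"]))[0,0]
            print("   h",t,u,(np.array(i["R"]).T@(z*np.r_[und,1]-np.array(i["t"]))).round(4))
E
```

```text
top tray ((0.5026006698608398, -0.22641457617282867), (0.16277660429477692, 0.2541281282901764), 5.530915260314941)
  tile ((0.49522003531455994, -0.14846962690353394), (0.12029009312391281, 0.05464763566851616), 5.661520004272461)
  tile ((0.5030564069747925, -0.22643573582172394), (0.12045711278915405, 0.05410190671682358), 5.5593132972717285)
  dot [213.  143.5] 24 [0.6753 0.1338 0.035 ]
  dot [219.3 147.9] 24 [0.6636 0.118  0.035 ]
  dot [226.  152.4] 25 [0.6516 0.1015 0.035 ]
  dot [137.3 173.9] 10 [0.6033 0.3259 0.035 ]
  dot [240.2 204.3] 28 [0.5194 0.0687 0.035 ]
  dot [133.5 224.7] 24 [0.476  0.3358 0.035 ]
  dot [236.5 228.5] 24 [0.4595 0.0793 0.035 ]
  dot [232. 235.] 21 [0.4437 0.0908 0.035 ]
  dot [210.3 247.2] 27 [0.415  0.1454 0.035 ]
  dot [149.1 247.6] 21 [0.4182 0.2972 0.035 ]
  dot [175.7 254.4] 26 [0.3997 0.2314 0.035 ]
  deck fit [0.52880145 0.2040872 ] 0.15160043289791586
   h -55 [389 228] [ 0.4514 -0.3047  0.0017]
   h -40 [389 222] [ 0.4659 -0.2987  0.0295]
   h -15 [389 212] [ 0.4905 -0.2991  0.0334]
   h 15 [388 200] [ 0.5203 -0.2982  0.0331]
   h 40 [387 1
[... 637 characters left out ...]
04 0.035 ]
   h -55 [201 150] [ 0.4553 -0.3029  0.0055]
   h -40 [201 160] [ 0.4666 -0.2991  0.0318]
   h -15 [202 175] [ 0.4907 -0.2988  0.0314]
   h 15 [203 193] [ 0.5205 -0.2986  0.0314]
   h 40 [204 207] [ 0.5445 -0.2982  0.0312]
   h 55 [204 216] [ 0.5601 -0.2988  0.0315]
  dot [274.1 136.7] 92 [0.3999 0.2334 0.035 ]
  dot [216.9 145.7] 92 [0.4134 0.1467 0.035 ]
  dot [317.9 148.2] 73 [0.4174 0.3006 0.035 ]
  dot [183.4 164.1] 70 [0.4419 0.0939 0.035 ]
  dot [176.6 174.3] 72 [0.4582 0.0821 0.035 ]
  dot [339.5 185.8] 88 [0.4771 0.3386 0.035 ]
  dot [167.5 203.3] 15 [0.5062 0.0639 0.035 ]
  dot [197.4 280.1] 13 [0.6483 0.1046 0.035 ]
  deck fit [0.52667459 0.20788045] 0.15103247824416471
```

```bash
cat >> h.py <<'E'
TC=np.array([.5018,-.225]); YAW=.098
def tray(x,y,z,sgn=1):
    """tray frame (m); sgn=-1: x,y turned half round"""
    a=YAW+(0 if sgn>0 else np.pi); c,s=np.cos(a),np.sin(a)
    return np.r_[TC+[c*x-s*y,s*x+c*y],z]
def ytray(sgn=1):
    a=YAW+(0 if sgn>0 else np.pi)+np.pi/2; return np.array([np.cos(a),np.sin(a),0])
AX=np.array([.5403,.2092])
E
python3 - <<'E'
from h import *
i=viewer.camera_info("top")
print(to_world(np.array([[183,200],[400,205],[183,325],[393,328]])*.64,.063,i)[:,:2].round(3))
arm.move_ptp(tray(-.051,0,.12),rv(YAW-np.pi/2)); arm.command_gripper(0)
print(get_state()["q"])
arm.move_linear(tray(-.051,0,.04+.019+.006),vel=.08)
f0=get_state()["force"]; hit=arm.move_linear(tray(-.051,0,.04+.019-.015),vel=.02,force_limit=15)
s=get_state(); print(hit,s["ee_pos"]-tray(-.051,0,.059),s["force"]-f0)
E
```

```text
[[0.716 0.368]
 [0.698 0.024]
 [0.517 0.368]
 [0.503 0.04 ]]
[-7.03320569e-01  4.28872597e-01  1.72544665e+00 -3.47302238e-05
  9.87251389e-01  7.69481545e-01]
True [-0.00075583 -0.00022223 -0.00975405] [-1.6251611   1.15505344  7.52910726]
```

```bash
cat >> h.py <<'E'
GY=-.045
def plane(y0,name="top"):
    """slope of the face of the tile/rocker in pocket y0 along tray x, and height at x=0, from depth"""
    i=viewer.camera_info(name); p,d=viewer.camera(name)
    uu,vv=np.meshgrid(np.arange(512),np.arange(384)); px=np.c_[uu.ravel(),vv.ravel()].astype(float)
    u=cv2.undistortPoints(px.reshape(-1,1,2),np.array(i["K"]),np.array(i["D"])).reshape(-1,2)
    X=(np.c_[u,np.ones(len(u))]*d.reshape(-1,1)-np.array(i["t"]))@np.array(i["R"])
    c,s=np.cos(YAW),np.sin(YAW); q=(X[:,:2]-TC)@np.array([[c,-s],[s,c]])
    m=(abs(q[:,0]-.005)<.035)&(abs(q[:,1]-y0)<.015)&(d.ravel()>0)
    A=np.c_[q[m,0],np.ones(m.sum())]; k=np.linalg.lstsq(A,X[m,2],rcond=None)[0]
    return np.arctan(k[0]),k[1],m.sum(),p
E
python3 - <<'E'
from h import *
arm.move_linear(tray(-.051,0,.12),vel=.1); arm.command_gripper(.85)
arm.move_ptp(tray(-.05,0,.30),rv(YAW-np.pi/2)); arm.wait(.3)
a=plane(0,"wrist"); cv2.imwrite("pics/p1.png",a[3]); print(a[:3],plane(0)[:3],plane(.078,"wrist")[:3])
E
```

```text
(np.float64(-1.4210684916769496), np.float64(0.18087377759334422), np.int64(9233)) (np.float64(-1.4530263136303196), np.float64(0.3884596077863225), np.int64(732)) (np.float64(-1.2172138226759435), np.float64(0.10605316233614409), np.int64(1675))
```

View pics/p1.png

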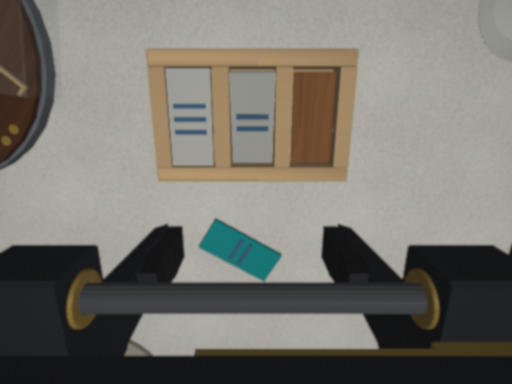

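The middle tile (252,117) is shaded differently and wider at its far end, so it's up; the plane fit picked up the gripper, so I filter by height.

```bash
sed -i 's/&(d.ravel()>0)/\&(d.ravel()>0)\&(X[:,2]<.09)/' h.py
python3 - <<'E'
from h import *
print(plane(0,"wrist")[:3],plane(.078,"wrist")[:3],plane(-.078,"wrist")[:3])
for y in (0,.078): print([(r["p"],np.round(r["location"],3)) for r in spotter.recognise("wrist","rocker_0")]) if y==0 else 0
E
```

```text
(np.float64(0.33766054458968353), np.float64(0.04783894821333688), np.int64(1405)) (np.float64(-0.016500003807248503), np.float64(0.04155738045815339), np.int64(1353)) (np.float64(-0.0025139413226913597), np.float64(0.03076137544762031), np.int64(1291))
[(0.88, array([ 0.511, -0.3  ,  0.03 ]))]
```

```bash
cat >> h.py <<'E'
def turn(a0,a1,zt=.100,r=.07):
    """grip the crank post at angle a0 (rad, world) and carry it to a1"""
    P=lambda a,z:np.r_[AX+r*np.array([np.cos(a),np.sin(a)]),z]
    for h in (np.pi/2,-np.pi/2,1.5*np.pi,-1.5*np.pi):
        if all(abs(np.arctan2(*P(a,0)[1::-1])-(a+h))<2.6 for a in (a0,a1)): break
    else: raise ValueError("yaw")
    arm.move_ptp(P(a0,.20),rv(a0+h)); arm.command_gripper(.55); arm.move_linear(P(a0,zt),vel=.12)
    arm.command_gripper(0); print("post gap",get_state()["finger_gap"])
    n=int(np.ceil(abs(a1-a0)/.2))
    for a in np.linspace(a0,a1,n+1)[1:]: arm.move_linear(P(a,zt),rv(a+h),vel=.07)
    arm.command_gripper(.55); arm.move_linear(P(a1,.20),vel=.15); print("t",get_state()["time"])
def dots(pic,i):
    hsv=cv2.cvtColor(pic,cv2.COLOR_BGR2HSV).astype(int); uu,vv=np.meshgrid(np.arange(512),np.arange(384))
    W=to_world(np.c_[uu.ravel(),vv.ravel()],.035,i).reshape(384,512,3); R=np.hypot(W[...,0]-AX[0],W[...,1]-AX[1])
    m=((hsv[...,1]>110)&(hsv[...,0]>15)&(hsv[...,0]<28)&(hsv[...,2]>85)&(R>.135)&(R<.166)).astype(np.uint8)
    _,_,st,ce=cv2.connectedComponentsWithStats(m)
    return [to_world([c],.035,i)[0,:2]-AX for s,c in zip(st[1:],ce[1:]) if s[4]>8]
E
python3 - <<'E'
from h import *
turn(np.radians(53.8),GY)
arm.move_ptp([.40,0.,.32],rv(np.pi/2)); arm.wait(.2)
p,_=viewer.camera("top"); cv2.imwrite("pics/t1.png",p[80:280,90:290])
for w in dots(p,viewer.camera_info("top")): print(np.hypot(*w).round(4),np.degrees(np.arctan2(w[1],w[0])).round(1))
im=cv2.resize(p[80:280,90:290],(600,600),interpolation=cv2.INTER_CUBIC); cv2.imwrite("pics/t1b.png",im)
E
```

```text
post gap 0.1941515179319974
t 21.7667
0.1478 -67.0
0.1551 -85.3
0.1503 86.7
0.1533 -92.7
0.1548 -100.0
0.1456 112.8
0.1461 -118.7
0.1467 151.8
0.1472 -156.9
0.1511 173.9
0.1517 -178.6
```

View pics/t1b.png

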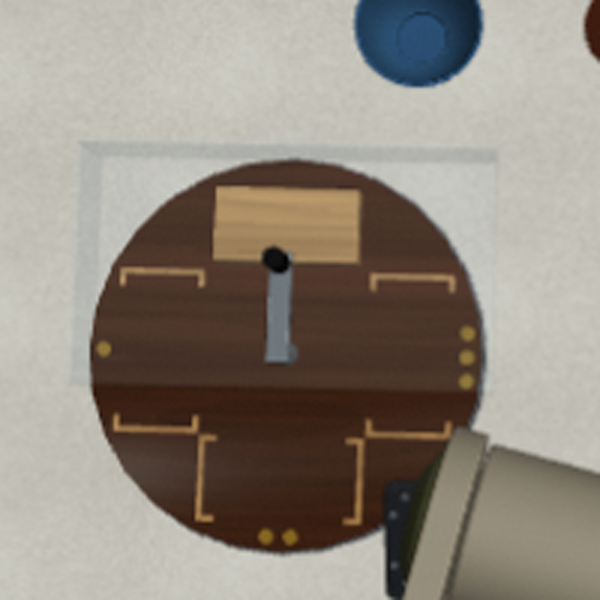

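The deck shows bay 2 at the gate (two dots at (278,537)), about 177.6°, as intended. Now tile 2.

```bash
cat >> h.py <<'E'
OFF=.035; UP=.0205
def pick(y0,th=.345):
    ax=-ytray(); s,c=np.sin(th),np.cos(th); L=.015+OFF
    g=tray(-.015+L*c-UP*s,y0,.03+L*s+UP*c); n=tray(-s,0,0)-tray(0,0,0); n[2]=c
    o=rv(YAW-np.pi/2,th,ax)
    arm.move_ptp(g+.09*n,o); arm.command_gripper(.80); arm.move_linear(g,vel=.1)
    arm.command_gripper(0); st=get_state(); print("gap",st["finger_gap"]*88,st["grip_force"],st["ee_pos"]-g)
    arm.move_linear(g+[0,0,.09],vel=.08); arm.move_linear(g+[0,0,.12],rv(YAW-np.pi/2),vel=.06)
    print("held",get_state()["finger_gap"]*88)
def bay(dirn): return AX+.105*np.array([np.cos(dirn),np.sin(dirn)])
def hover(dirn,z=.17):
    t=dirn-np.pi  # closing line; tile +x along t+90deg
    b=bay(dirn)+OFF*np.array([-np.sin(t),np.cos(t)]); arm.move_ptp(np.r_[b,z],rv(t)); return b
E
python3 - <<'E'
from h import *
pick(0); b=hover(np.radians(177.5),.20); arm.move_linear(np.r_[b,.10],vel=.12)
s=get_state(); print(s["q"],s["finger_gap"]*88,s["time"])
p,_=viewer.camera("scene"); print(to_px(np.r_[b,.08],viewer.camera_info("scene")))
q,_=viewer.camera("top")
u=to_px(np.r_[b,.08],viewer.camera_info("scene"))[0].astype(int)
cv2.imwrite("pics/s2.png",np.hstack([cv2.resize(p[max(0,u[1]-80):u[1]+80,max(0,u[0]-100):u[0]+60],(400,400)),cv2.resize(q[180:280,120:220],(400,400))]))
E
```

```text
gap 53.48660590562897 29.973365664482117 [ 7.94939024e-05 -9.96916668e-05  2.90299171e-04]
held 53.55154144361249
[ 2.83885066e-01  4.52550127e-01  1.75209123e+00 -1.95906772e-04
  9.37250552e-01  3.27942813e-01] 53.40354870638026 31.8583
[[371.01131117 241.23141882]]
```

View pics/s2.png

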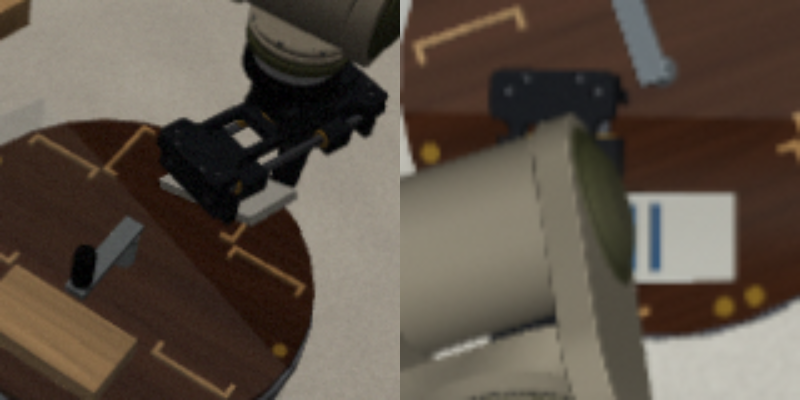

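```bash
cat >> h.py <<'E'
def tileview(c0,zmin,zmax,rad=.09,cam="top"):
    """white points of a tile near c0: rect of face + slope along world y"""
    i=viewer.camera_info(cam); p,d=viewer.camera(cam); hsv=cv2.cvtColor(p,cv2.COLOR_BGR2HSV)
    uu,vv=np.meshgrid(np.arange(512),np.arange(384)); px=np.c_[uu.ravel(),vv.ravel()].astype(float)
    u=cv2.undistortPoints(px.reshape(-1,1,2),np.array(i["K"]),np.array(i["D"])).reshape(-1,2)
    X=(np.c_[u,np.ones(len(u))]*d.reshape(-1,1)-np.array(i["t"]))@np.array(i["R"])
    m=(hsv[...,1]<45).ravel()&(hsv[...,2]>110).ravel()&(X[:,2]>zmin)&(X[:,2]<zmax)&(np.hypot(*(X[:,:2]-c0).T)<rad)
    X=X[m]; k=np.linalg.lstsq(np.c_[X[:,:2]-c0,np.ones(len(X))],X[:,2],rcond=None)[0]
    return X,k,p
E
python3 - <<'E'
from h import *
d=np.radians(177.5); X,k,p=tileview(bay(d),.06,.13)
print(len(X),k,X.min(0),X.max(0)); r=cv2.minAreaRect(X[:,:2].astype(np.float32)); print(r)
t=d-np.pi; print("expected end mid",bay(d)-.06*np.array([-np.sin(t),np.cos(t)]),bay(d))
i=viewer.camera_info("top"); print(to_world([[203.75,228],[204.2,250]],.0895,i))
E
```

```text
202 [-0.00843128  0.41467977  0.06981325] [0.410473   0.18673014 0.06011011] [0.46377055 0.2208065  0.07608765]
((0.43707147240638733, 0.20333437621593475), (0.05352136492729187, 0.032952066510915756), 2.2888476848602295)
expected end mid [0.43278277 0.15383714] [0.43539994 0.21378004]
[[0.46200531 0.15410428 0.0895    ]
 [0.41002951 0.15385437 0.0895    ]]
```

Tile has drooped about 0.4 rad about the grip; lowering it onto the bay will flatten it (far end slides outward).

```bash
python3 - <<'E'
from h import *
d=np.radians(177.5); t=d-np.pi; b=bay(d)+OFF*np.array([-np.sin(t),np.cos(t)])
X,k,p=tileview(bay(d),.045,.13); print(len(X),k)
hit=arm.move_linear(np.r_[b,.0555],vel=.04,force_limit=12); s=get_state(); print(hit,s["ee_pos"],s["force"],s["finger_gap"]*88)
X,k,p=tileview(bay(d),.03,.13); print(len(X),k, cv2.minAreaRect(X[:,:2].astype(np.float32)))
cv2.imwrite("pics/s3.png",np.hstack([cv2.resize(viewer.camera("scene")[0][161:321,271:431],(400,400)),cv2.resize(p[180:280,120:220],(400,400))]))
E
```

```text
466 [0.00812708 0.50563258 0.06970678]
True [0.43681397 0.2488811  0.06056589] [-0.44122297  1.19344919  5.17185984] 53.4703584039352
540 [-0.00025814  0.04526797  0.04865408] ((0.43522965908050537, 0.18445561826229095), (0.0645604208111763, 0.05154401808977127), 88.43063354492188)
```

View pics/s3.png

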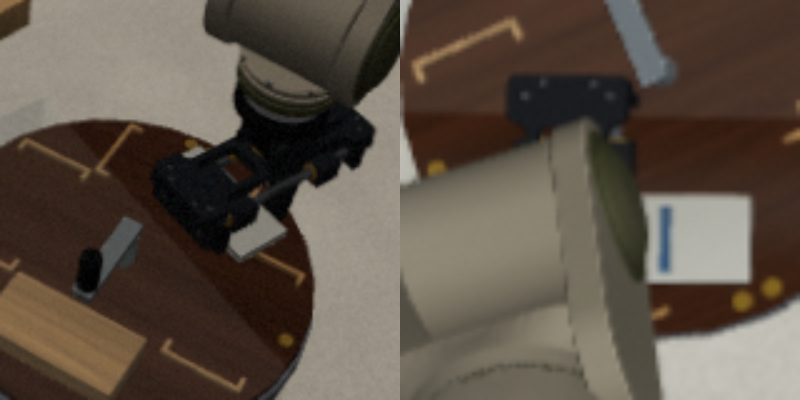

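The deck got dragged a few degrees and the tile end sits on the bay's end wall. Lift slightly, re-measure the deck, and set it to the actual bay.

```bash
python3 - <<'E'
from h import *
s=get_state(); arm.move_linear(s["ee_pos"]+[0,0,.02],vel=.05)
p,_=viewer.camera("top")
for w in dots(p,viewer.camera_info("top")): print(np.hypot(*w).round(4),np.degrees(np.arctan2(w[1],w[0])).round(1))
X,k,_=tileview(bay(np.pi),.05,.13); print(len(X),k, cv2.minAreaRect(X[:,:2].astype(np.float32)))
E
```

```text
0.1555 -60.0
0.1539 -67.4
0.1549 -74.9
0.1495 111.5
0.1471 -130.7
0.1518 -153.0
0.1525 -160.6
0.1489 178.2
554 [0.00607817 0.03581475 0.06737621] ((0.435435026884079, 0.18480855226516724), (0.06574179977178574, 0.0507279708981514), 88.49732971191406)
```

```bash
cat >> h.py <<'E'
def bpose(dirn):
    t=dirn-np.pi; return bay(dirn)+OFF*np.array([-np.sin(t),np.cos(t)]),rv(t)
def deckdir(p):
    """direction of bay 2 from clear dots, printed"""
    return sorted(np.degrees(np.arctan2(w[1],w[0])).round(1)%360 for w in dots(p,viewer.camera_info("top")))
E
python3 - <<'E'
from h import *
b,o=bpose(np.radians(202.7)); arm.move_linear(np.r_[b,.085],o,vel=.08)
p,_=viewer.camera("top"); print(deckdir(p))
hit=arm.move_linear(np.r_[b,.0555],vel=.03,force_limit=6); s=get_state(); print(hit,s["ee_pos"]-np.r_[b,.0555],s["force"],s["finger_gap"]*88)
X,k,p=tileview(bay(np.radians(202.7)),.03,.13); print(len(X),k,X[:,2].min(),X[:,2].max()); print(deckdir(p))
cv2.imwrite("pics/s4.png",np.hstack([cv2.resize(viewer.camera("scene")[0][161:321,271:431],(400,400)),cv2.resize(p[180:280,120:220],(400,400))]))
E
```

```text
[np.float64(112.5), np.float64(200.1), np.float64(207.0), np.float64(229.7), np.float64(265.7), np.float64(285.1), np.float64(292.5), np.float64(300.0)]
False [6.58025102e-05 1.05765897e-06 1.94215459e-04] [-1.38487914  0.20350115  1.26245805] 53.60491264986182
461 [0.00571326 0.01812529 0.04392383] 0.030031115730879285 0.0504869706550211
[np.float64(112.5), np.float64(207.3), np.float64(229.5), np.float64(266.9), np.float64(285.3), np.float64(292.8), np.float64(300.1)]
```

View pics/s4.png

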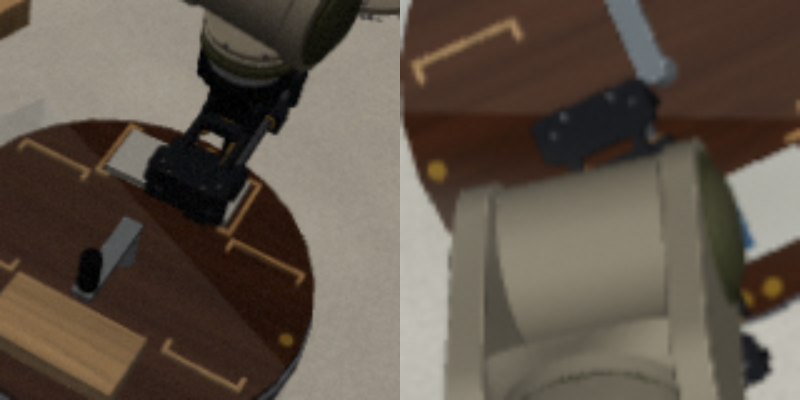

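Tile 2 lies between the bay's brackets at (160,175) left picture. Release and check.

```bash
python3 - <<'E'
from h import *
b,o=bpose(np.radians(202.7)); arm.command_gripper(.72); arm.move_linear(np.r_[b,.16],vel=.1)
arm.move_ptp([.40,-.05,.32],rv(0.38)); arm.wait(.1)
X,k,p=tileview(bay(np.radians(202.7)),.03,.13); print(len(X),k); print(deckdir(p),get_state()["time"])
m=np.hypot(*(X[:,:2]-bay(np.radians(202.7))).T)<.075
print(cv2.minAreaRect(X[m,:2].astype(np.float32)),bay(np.radians(202.7)))
cv2.imwrite("pics/s5.png",cv2.resize(p[170:290,110:270],(800,600)))
E
```

```text
1027 [0.01229529 0.00277237 0.04330121]
[np.float64(112.5), np.float64(138.6), np.float64(177.2), np.float64(199.5), np.float64(207.4), np.float64(229.7), np.float64(268.4), np.float64(285.3), np.float64(292.8), np.float64(300.1)] 38.6
((0.4450557231903076, 0.1666574478149414), (0.05522730201482773, 0.12103262543678284), 22.955183029174805) [0.4434335  0.16867987]
```

View pics/s5.png

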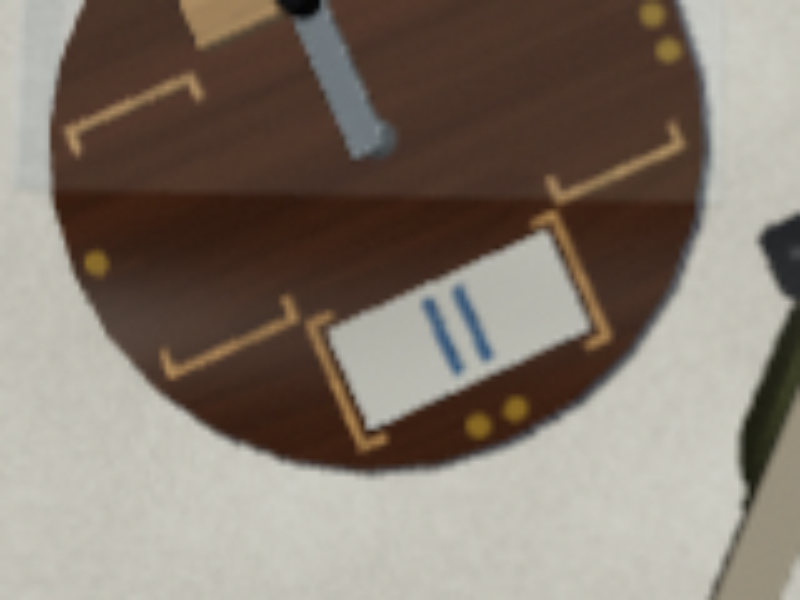

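Tile 2 lies flat and centred in bay 2 (463,330). Next: turn bay 3 to the gate, level the centre rocker, tip tile 3. I will set it on the table first and regrip at its centre to avoid droop.

```bash
python3 - <<'E'
from h import *
turn(np.radians(23),-np.pi/2+GY)
o=rv(YAW-np.pi/2)
arm.move_ptp(tray(.045,0,.14),o); arm.command_gripper(0)
p,_=viewer.camera("top"); print(deckdir(p))
hit=arm.move_linear(tray(.045,0,.047),vel=.04,force_limit=25); s=get_state(); print(hit,s["ee_pos"][2]-.019)
arm.move_linear(tray(.045,0,.12),vel=.12)
arm.move_ptp(tray(-.051,.078,.12),o); arm.move_linear(tray(-.051,.078,.065),vel=.1)
hit=arm.move_linear(tray(-.051,.078,.044),vel=.02,force_limit=15); s=get_state(); print(hit,s["ee_pos"][2]-.059)
arm.move_linear(tray(-.051,.078,.12),vel=.12)
arm.move_ptp(tray(-.05,.03,.30),o); arm.wait(.2)
for y in (-.078,0,.078): print(plane(y,"wrist")[:3])
p,_=viewer.camera("top"); print(deckdir(p),get_state()["time"])
E
```

```text
post gap 0.1869080532716858
t 47.0833
[np.float64(83.7), np.float64(91.2), np.float64(112.7), np.float64(152.0), np.float64(170.8), np.float64(178.3), np.float64(185.8), np.float64(204.1), np.float64(248.8), np.float64(357.2)]
False 0.02987217594171836
True -0.00973841726925112
(np.float64(-0.004919627271711519), np.float64(0.030711606547235384), np.int64(1303))
(np.float64(0.001116504493313832), np.float64(0.03073153884754223), np.int64(1297))
(np.float64(0.3261983309012136), np.float64(0.04816515929077691), np.int64(1399))
[np.float64(83.7), np.float64(91.1), np.float64(112.3), np.float64(152.1), np.float64(170.8), np.float64(178.3), np.float64(185.8), np.float64(204.5), np.float64(248.9), np.float64(357.1)] 56.4917
```

```bash
cat >> h.py <<'E'
def setdown(c,z=.0215):
    o=rv(YAW-np.pi/2); g=np.r_[c+OFF*np.array([np.cos(YAW),np.sin(YAW)]),0]
    arm.move_ptp(g+[0,0,.15],o); hit=arm.move_linear(g+[0,0,z],vel=.05,force_limit=12); print("down",hit,get_state()["ee_pos"][2])
    arm.command_gripper(.75); arm.move_linear(g+[0,0,.12],vel=.12)
E
python3 - <<'E'
from h import *
pick(.078); setdown(np.array([.38,-.02]))
arm.move_ptp([.30,-.35,.30],rv(YAW-np.pi/2)); arm.wait(.1)
X,k,p=tileview(np.array([.38,-.02]),-.01,.03,.15); print(k,deckdir(p),get_state()["time"])
X=X[X[:,2]>.005]; print(len(X),cv2.minAreaRect(X[:,:2].astype(np.float32)))
cv2.imwrite("pics/s6.png",cv2.resize(p[90:330,90:410],(800,600)))
E
```

```text
gap 53.4014924347821 29.935922920703888 [ 7.21715918e-05 -6.22566659e-05  2.71822664e-04]
held 53.32914068752462
down False 0.02160947773905868
[ 0.00498632 -0.00043058  0.00078474] [np.float64(83.6), np.float64(91.3), np.float64(111.7), np.float64(152.0), np.float64(170.7), np.float64(178.2), np.float64(185.8), np.float64(204.4), np.float64(248.9), np.float64(288.0), np.float64(357.2)] 68.075
1106 ((0.3727186918258667, -0.016878798604011536), (0.26986002922058105, 0.27693232893943787), 34.24128723144531)
```

View pics/s6.png

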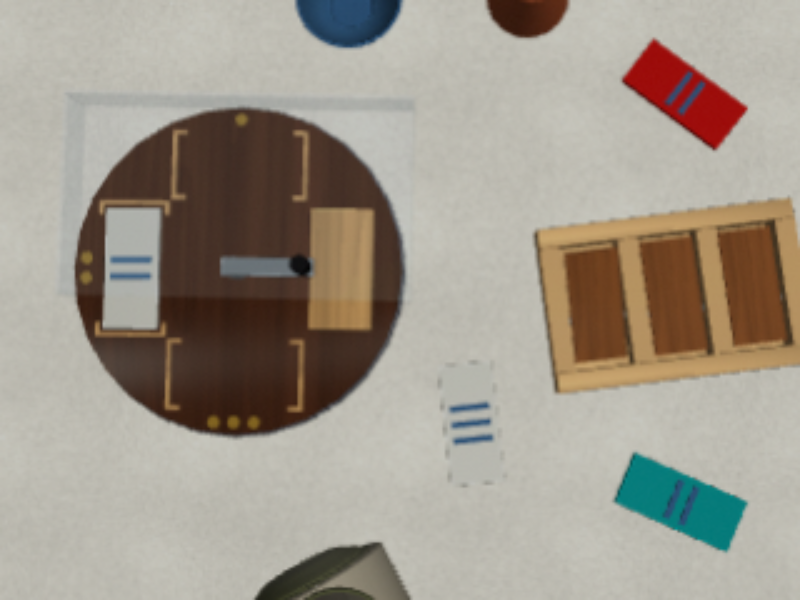

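Tile 3 lies flat on the table at (471,423); bay 3 is at the gate (three dots (233,422)); tile 2 still sits in bay 2. Regrip at the centre, place, level rocker 2 and turn the blank in.

```bash
python3 - <<'E'
import h; from h import *
c=to_world([[90+471.5*.4-.3,90+423*.4-.3]],.012,viewer.camera_info("top"))[0,:2]+[-.0007,.0016]; print("tile",c)
h.OFF=0.
o=rv(YAW-np.pi/2); arm.move_ptp(np.r_[c,.12],o); arm.command_gripper(.78); arm.move_linear(np.r_[c,.0215],vel=.1,force_limit=10)
arm.command_gripper(0); print("gap",get_state()["finger_gap"]*88,get_state()["ee_pos"]); arm.move_linear(np.r_[c,.20],vel=.12)
d=np.radians(177.8); b,o=bpose(d); arm.move_ptp(np.r_[b,.20],o)
p,_=viewer.camera("top"); print(deckdir(p))
arm.move_linear(np.r_[b,.09],vel=.12); p,_=viewer.camera("top"); print(deckdir(p))
hit=arm.move_linear(np.r_[b,.0565],vel=.03,force_limit=6); s=get_state(); print(hit,s["ee_pos"][2],s["force"],s["time"])
p,_=viewer.camera("top"); q,_=viewer.camera("scene"); print(deckdir(p))
cv2.imwrite("pics/s7.png",np.hstack([cv2.resize(q[161:321,271:431],(400,400)),cv2.resize(p[180:280,120:220],(400,400))]))
E
```

```text
tile [ 0.38025385 -0.02116328]
gap 53.1687418212596 [ 0.38039076 -0.02117367  0.02179023]
[np.float64(83.5), np.float64(91.3), np.float64(185.6), np.float64(204.3), np.float64(248.9), np.float64(357.2)]
[np.float64(83.5), np.float64(91.3), np.float64(111.7), np.float64(204.3), np.float64(248.7), np.float64(288.1), np.float64(357.2)]
False 0.056657105744916454 [ 5.00507412e-01  4.32184359e-04 -1.56315632e+00] 76.2833
[np.float64(83.6), np.float64(91.2), np.float64(112.9), np.float64(204.3), np.float64(248.9), np.float64(357.2)]
```

View pics/s7.png

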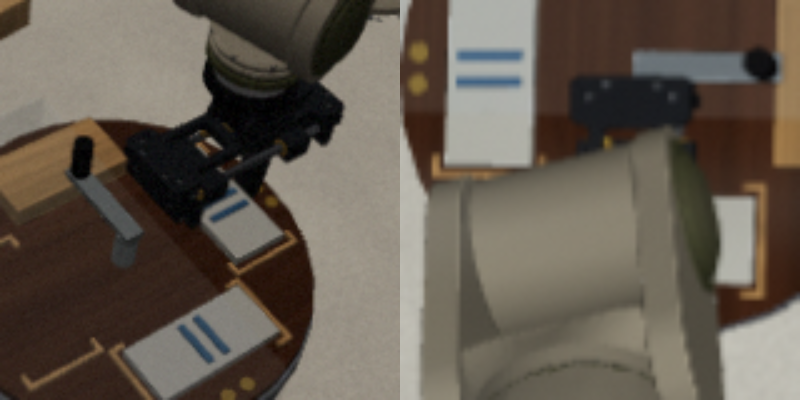

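Tile 3 sits inside its brackets (right picture, end at (755,240)). Release, level the rocker, check, turn.

```bash
python3 - <<'E'
import h; from h import *
h.OFF=0.; d=np.radians(177.8); b,o=bpose(d)
arm.move_linear(np.r_[b,.0553],vel=.02,force_limit=6); arm.command_gripper(.70); arm.move_linear(np.r_[b,.16],vel=.1)
o=rv(YAW-np.pi/2); arm.move_ptp(tray(.045,.078,.14),o); arm.command_gripper(0)
X,k,p=tileview(bay(d),.036,.06,.075); print(k,cv2.minAreaRect(X[:,:2].astype(np.float32)),bay(d),deckdir(p))
hit=arm.move_linear(tray(.045,.078,.047),vel=.04,force_limit=25); print(hit,get_state()["ee_pos"][2]-.019)
arm.move_linear(tray(.045,.078,.15),vel=.12)
turn(np.radians(267.8),np.pi+GY)
arm.move_ptp(tray(-.05,.0,.30),o); arm.wait(.2)
for y in (-.078,0,.078): print(plane(y,"wrist")[:3])
p,_=viewer.camera("top"); print(deckdir(p),get_state()["time"],[(r["p"],r["location"]) for r in spotter.spot_point("top","blank")])
cv2.imwrite("pics/s8.png",cv2.resize(p[90:330,90:410],(800,600)))
E
```

```text
[ 0.00198598 -0.00524294  0.04334989] ((0.43713903427124023, 0.2103896588087082), (0.12081929296255112, 0.054235029965639114), 88.2662124633789) [0.43537739 0.21323072] [np.float64(83.6), np.float64(91.1), np.float64(112.2), np.float64(152.1), np.float64(170.8), np.float64(178.3), np.float64(185.8), np.float64(204.4), np.float64(248.8), np.float64(357.2)]
False 0.029827514512771294
post gap 0.1969035492982171
t 91.8167
(np.float64(-0.004401651112426879), np.float64(0.030745792404717726), np.int64(1267))
(np.float64(0.0014222743587876576), np.float64(0.030757363639349816), np.int64(1273))
(np.float64(-0.0045948193342676726), np.float64(0.03070047133461883), np.int64(1275))
[np.float64(1.0), np.float64(80.2), np.float64(87.7), np.float64(95.0), np.float64(113.8), np.float64(176.2), np.float64(242.0), np.float64(268.1), np.float64(353.4)] 93.8833 [(0.91, [0.4349, 0.2153, 0.0331])]
```

View pics/s8.png

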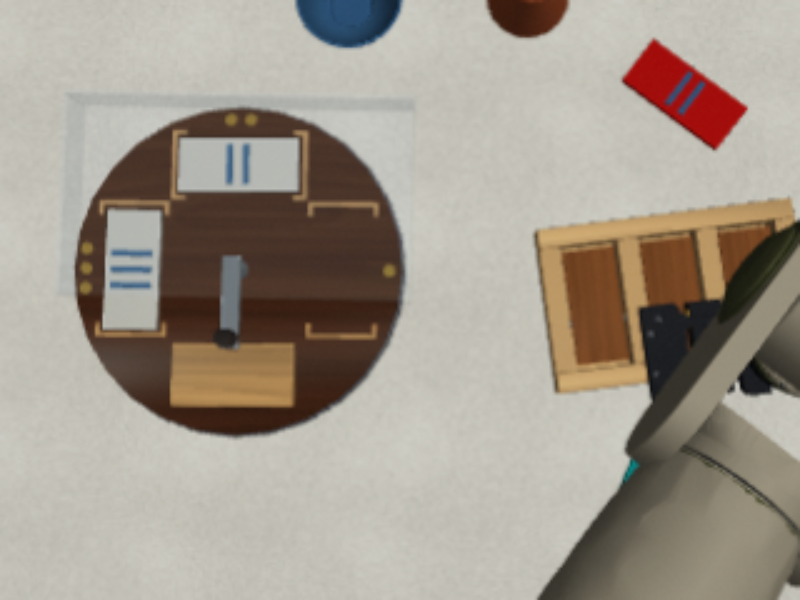

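Both tiles are in their bays, the blank (233,375) is parallel to the cover's open edge, rockers are level and the arm is clear.

```bash
python3 -c "
from h import *
print(hand_in())"
```

```text
the job is handed in; nothing more can be done
None
```

I handed in the job at about 94 s. Tiles 2 and 3 (tile_1 was not in the tray) lie flat in their matching bays, all three rockers are level and the blank closes the open side. The handing-in call gave no verdict.

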